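# Unlock the incubator guard and weigh a vial

### The job

Weigh the red-capped vial: slide the red catch of the sloping incubator block all the way out to free the clear guard, push the guard all the way up the slope, take out the red-capped vial and set it down gently, without dropping it, upright on the middle of the balance's pan. Then slide the guard fully shut again over the blue-capped vial, which stays in its well (the catch may stay undone). Do not disturb the other things on the bench.

Things in the scene. Friction and masses are not known exactly. Their poses are not given: they have to be found in the camera images.
- catch (a joint): slide of the red catch, m: 0 = bolt fully in (guard locked), 0.024 = fully out; starts between 0 and 0.005, stays where it is left (friction about 2.5 N, no spring). The bolt stops the guard after 2 mm unless the catch is past about 0.011. It slides across the slope, along +y of catch_knob (away from the guard)
- catch_knob (a point): on the axis of the red round catch knob (16 mm thick, 40 mm tall, square to the slope), 14 mm below its top. The flat bolt lies 26 mm under this point, the slope's surface 38 mm. Axes: x up the slope (away from the robot), y across it (the way the catch opens), z out of the slope at right angles; the slope rises 35 degrees from level
- guard (a joint): slide of the clear guard, m: 0 = shut, down over both vials; 0.085 = pushed fully up the slope, both caps free. Stays where it is left (friction about 4 N). It slides along +x of guard_handle
- guard_handle (a point): middle of the guard's black bar handle: round, 14 mm thick, 90 mm long along y, on two feet 72 mm apart; its axis is 29 mm above the clear guard plate, 80 mm above the slope's surface. Axes: x up the slope, y across, z out of the slope, which rises 35 degrees. The guard is 156 mm across, 60 mm along the slope; shut, it covers both vials, 35 mm either side of this point
- red_vial_center (a point): middle of the red-capped glass vial, 28 mm thick, 72 mm tall (the top 18 mm is the cap, 29 mm thick); z along its axis towards the cap. It starts in one of two wells (30 mm deep, 30 mm wide, 70 mm apart) square to the slope, so it leans 35 degrees (4 more or less, for play) towards the robot and 42 mm stand out; draw it out along its axis. 40 to 75 g
- blue_vial_center (a point): middle of the blue-capped vial, same size, in the other well; must stay there
- pan_center (a point): centre of the top of the balance's round steel pan, 96 mm in diameter, level, 72 mm above the bench; the white balance under it is 220 x 170 mm and 55 mm tall, its display to the robot, pan centre 30 mm beyond the balance's middle
- pipette_stand: pipette stand, a bystander: round foot 100 mm in diameter, post, three hanging pipettes within 47 mm of the axis, 325 mm tall; origin under its centre; stands between incubator and balance, towards the back
- amber_bottle: amber reagent bottle, a bystander: 56 mm in diameter, 110 mm tall; origin under its centre
- tip_box: orange pipette-tip box, a bystander: 120 (x) x 85 (y) x 65 mm; origin under its centre
- incubator: incubator block, fixed: 230 mm wide, sloping aluminium top 35 degrees rising away from the robot from 40 mm to 175 mm height, 230 mm long along the slope; origin on the bench. x is away from the robot side, y to the catch side
- balance: balance, fixed; origin on the bench under its middle, x away from the display

How it is judged (in metres and radians):
On the way, in this order (a step that is already met when the one before it is completed fails the run):
1. the catch is slid out while the guard is still shut (value of joint catch above 0.013 m and value of joint guard below 0.01 m), for 0.1 s.
2. the guard is pushed up the slope (value of joint guard above 0.06 m), for 0.2 s.
3. the red-capped vial stands upright on the pan, let go (horizontal distance between red_vial_center and pan_center below 0.025 m and z of red_vial_center in the frame of pan_center between 0.031 and 0.041 m and angle between red_vial_center's own z axis and vertical below 0.1 rad and contact force between red_vial and the fingers below 0.1 N), for 0.3 s.
At the end, for the whole second after the job is handed in: the red-capped vial stands at rest, upright within 0.1 rad, on the pan, its axis within 25 mm of the pan's centre; the guard is shut to within 6 mm; the blue-capped vial is still in its well (within 12 mm) (horizontal distance between red_vial_center and pan_center below 0.025 m and z of red_vial_center in the frame of pan_center between 0.031 and 0.041 m and angle between red_vial_center's own z axis and vertical below 0.1 rad and linear speed of red_vial below 0.02 m/s and value of joint guard below 0.006 m and distance of blue_vial_center from where it was at the start of the episode below 0.012 m); the robot touches nothing.
It fails at once if the blue-capped vial is taken out of its well (distance of blue_vial_center from where it was at the start of the episode above 0.02 m).
It fails at once if the red-capped vial is dropped (falls free by more than about 10 mm) (contact force between red_vial and the fingers below 0.05 N and linear speed of red_vial above 0.45 m/s).
It fails at once if the pipette stand is pushed or tipped (distance of pipette_stand from where it was at the start of the episode above 0.02 m or angle between pipette_stand's own z axis and vertical above 0.25 rad).
It fails at once if the amber bottle is pushed or tipped (distance of amber_bottle from where it was at the start of the episode above 0.02 m or angle between amber_bottle's own z axis and vertical above 0.25 rad).
It fails at once if the tip box is pushed (distance of tip_box from where it was at the start of the episode above 0.02 m).
It also fails if it takes over 72 s, if anything falls off the work surface, if the arm or the gripper's body presses on something with over 40 N, if the wrist force passes 120 N, or if a joint passes its speed limit or range.

### The arm

A 6-joint arm with a two-finger parallel gripper is mounted at the origin on the work surface. World frame = base frame: x ahead of the robot, y to its left, z up, the work surface at z = 0. Lengths are in m, angles in degrees, forces in N, time in s.
With the tool pointing down it reaches from about 0.25 to 0.725 m from the base axis. Payload 9.7 kg.
Tool frame: the origin (TCP) lies at the very end of the fingers, on their centre line; the grasp point (between the pads) lies 19 mm behind it; z points along the fingers, y is the line along which they close (so a half turn about z gives the same grasp; the last joint's range is limited). The gripper opens to 85 mm and grips with 20 to 120 N. Pads are 22 mm wide; open, the fingers measure 114 mm over their backs; the gripper's body (76 mm by 85 mm) begins 54 mm behind the grasp point. The pads swing forward as they close: fully open they stand 13 mm farther back than shut.
Start: joints at [-70.932, 4.979, 10.078, 95.1, 0, 90], TCP at [0.18, -0.52, 0.231] pointing down, gripper open.
Joint ranges: [-179.16, 179.16], [-48.56, 103.87], [-65.8, 70.77], [-126.05, 130.52], [-82.76, 87.17], [-180, 180]. Speed limits (degrees/s): [127.2, 127.2, 147.25, 180, 180, 180].

### API

Orientations are given as [roll, pitch, yaw] about the fixed x, y, z axes, in that order (R = Rz(yaw) Ry(pitch) Rx(roll)).
In Python, from workcell import telemetry, optics, workorder gives the robot as it stands.
- The arm moves only by the shell command python3 -m handwheel 'ROWS' [FORCE]. ROWS is JSON, a list of rows, each an object of numbers: "tx", "ty", "tz": the shift along the tool's x, y, z in m; "ax", "ay", "az": the turn, a rotation vector about the tool's x, y, z in degrees; "jaw": the gripper command: -1 is shut, 1 is fully open, values between are in proportion. A call has exactly 10 rows; each row shifts and turns the commanded pose from where the row before left it, along the tool's axes as they then stand; what a row does not reach is not made up. A row lasts 1/8 s, in which the tool goes at most 62.5 mm and 10.7 degrees, less where a joint would pass 70% of its speed; a pose out of reach is approached as far as the arm can. A call is refused whole if a number of a shift passes 0.0625 or a number of a turn 10.7, either way. A call with a gripper value outside its range is refused whole. The fingers move at their own pace and stop on an object; FORCE is the grip in N (left out, the last holds). Time passes only in rows, so rows that do not move let the fingers close, or fill a call up. It gives the time, the measured TCP pose, the force, the opening and the grip force at its end, in the units of the state.
- telemetry.get_obs(): the state, without advancing time (a new reading comes with each control period).
- optics.camera(name): name is "scene" or "top"; returns a dict with "color" (420x560x3 uint8, red, green, blue), "K" (3x3 intrinsics, pixels), "extrinsics" (4x4, takes a point from camera to world coordinates). Camera axes: x right, y down, z forward; pixel columns grow to the right and rows downward; lengths in m; the calibration is good to about 2 mm. A picture is of the moment at which its call begins. There is no depth.
- workorder.job_done(): hands the job in; it is judged then, once.
The state is a dict: "time": time; "q": joint angles; "qd": joint speeds; "joint_efforts": joint torques, N m; "ee_pos": TCP position; "tcp_rot": TCP orientation; "wrist_force": force on the tool from outside, world axes, zero at the start; "torque": the same for the moment, N m; "opening": finger opening in m; "grasp_force": force on a finger pad.
Only numpy, scipy, OpenCV 4.12 (cv2) and the standard library are available. Lean on these libraries where they do the work, as an engineer would, in place of code of your own. Each camera call takes 0.05 s, during which the arm holds its last target. There are 200 camera calls.

## Working session

There is one attempt and no reset: what is moved stays moved. The work goes in short steps, Python scripts to look and compute and a shell command to move; the robot and the scene stay as the last step left them, time stands still between calls to the robot, and variables do not carry over. Pictures are saved under pics/ and viewed, at most 10 in all, crops included, and the job is handed in when it is done.

```bash
mkdir -p pics; ls; python3 - <<'E'
from workcell import telemetry, optics
import cv2,numpy as np
o=telemetry.get_obs()
print({k:(np.round(v,3).tolist() if not isinstance(v,dict) else v) for k,v in o.items()})
for n in("scene","top"):
    c=optics.camera(n);cv2.imwrite(f"pics/{n}0.png",c["color"][:,:,::-1]);np.savez(f"pics/{n}0.npz",**c)
    print(n,np.round(c["K"],1).tolist(),np.round(c["extrinsics"],3).tolist())
E
```

```text
pics
{'time': 0.0, 'q': [-70.932, 5.012, 10.034, 95.1, 0.002, 89.997], 'qd': [-0.019, -0.099, 0.109, 0.062, -0.053, 0.064], 'joint_efforts': [0.002, -52.04, 46.48, 0.017, 0.0, 0.0], 'ee_pos': [0.18, -0.52, 0.231], 'tcp_rot': [-179.922, -0.002, 19.071], 'wrist_force': [-0.841, 0.743, -0.706], 'torque': [0.047, -0.023, 0.018], 'grasp_force': 0.0, 'opening': 0.086}
scene [[474.5, 0.0, 280.0], [0.0, 474.5, 210.7], [0.0, 0.0, 1.0]] [[-0.69, 0.454, -0.563, 1.257], [0.724, 0.418, -0.549, 0.645], [-0.014, -0.787, -0.617, 0.827], [0.0, 0.0, 0.0, 1.0]]
top [[465.2, 0.0, 285.5], [0.0, 465.2, 208.5], [0.0, 0.0, 1.0]] [[-0.004, -0.989, 0.147, 0.442], [-0.999, 0.009, 0.032, -0.013], [-0.033, -0.146, -0.989, 1.084], [0.0, 0.0, 0.0, 1.0]]
```

View pics/scene0.png

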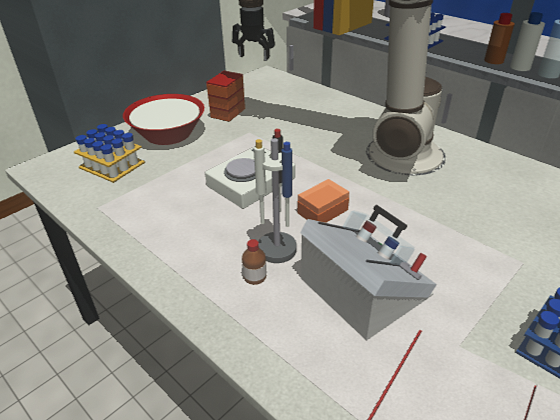

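View pics/top0.png

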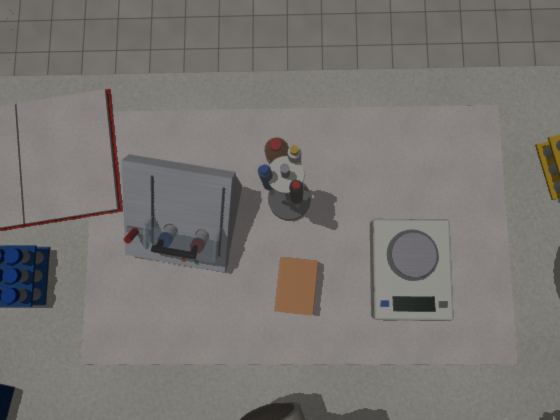

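```bash
python3 - <<'E'
import cv2,numpy as np
a=cv2.imread("pics/scene0.png")[190:320,290:450];b=cv2.imread("pics/top0.png")[150:280,110:250]
a=cv2.resize(a,None,fx=4.6,fy=4.6,interpolation=cv2.INTER_CUBIC);b=cv2.resize(b,None,fx=4.6,fy=4.6,interpolation=cv2.INTER_CUBIC)
cv2.imwrite("pics/c1.png",a);cv2.imwrite("pics/c2.png",b);print(a.shape,b.shape)
E
```

```text
(598, 736, 3) (598, 644, 3)
```

View pics/c1.png

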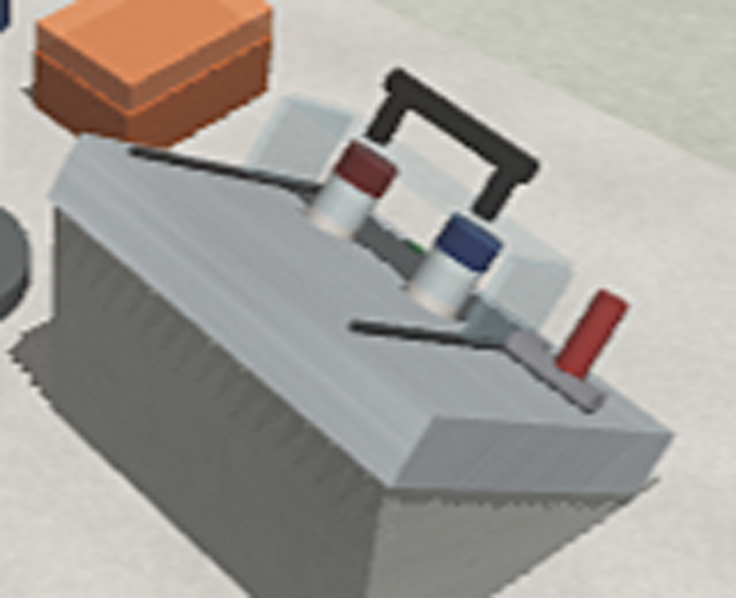

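View pics/c2.png

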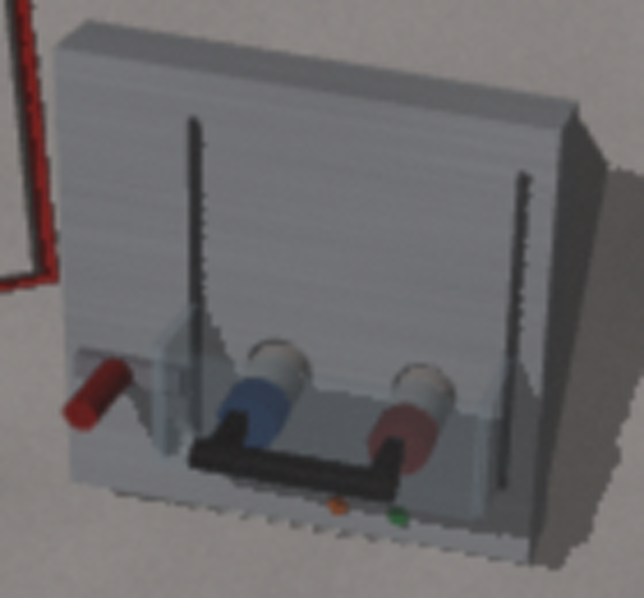

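```bash
cat > h.py <<'E'
import numpy as np, cv2
V={n:np.load(f"pics/{n}0.npz") for n in("scene","top")}
def ray(n,p):
    K,E=V[n]["K"],V[n]["extrinsics"]
    d=E[:3,:3]@np.linalg.solve(K,[p[0],p[1],1]);return E[:3,3],d/np.linalg.norm(d)
def plane(n,p,z):
    o,d=ray(n,p);return o+d*(z-o[2])/d[2]
def tri(ps,pt):
    a,b=ray("scene",ps),ray("top",pt)
    s=np.linalg.lstsq(np.c_[a[1],-b[1]],b[0]-a[0],rcond=None)[0]
    A=a[0]+s[0]*a[1];B=b[0]+s[1]*b[1];return (A+B)/2,np.linalg.norm(A-B)
cs=lambda x,y:(x/4.6+290-.4,y/4.6+190-.4)
ct=lambda x,y:(x/4.6+110-.4,y/4.6+150-.4)
E
python3 - <<'E'
from h import *
np.set_printoptions(precision=4,suppress=True)
P={}
for k,s,t in[("hR",(398,82),(393,486)),("hL",(527,167),(194,455)),("kT",(612,298),(80,414)),("kB",(570,372),(120,368)),
  ("capR",(358,145),(402,455)),("capB",(480,218),(0,0))]:
    p,e=tri(cs(*s),ct(*t));P[k]=p;print(k,p,"gap",round(e,4))
d=P["hL"]-P["hR"];print("handle len",np.linalg.norm(d),"mid",(P["hL"]+P["hR"])/2,"yaw",np.degrees(np.arctan2(-d[0],d[1])))
d=P["kT"]-P["kB"];print("knob len",np.linalg.norm(d),d/np.linalg.norm(d))
fl,fr,bl,br=[plane("top",ct(*p),z) for p,z in[((70,482),.04),((530,562),.04),((58,48),.175),((558,128),.175)]]
print(fl,fr,bl,br,np.linalg.norm(fl-fr),np.linalg.norm(bl-br),np.linalg.norm(fl-bl),np.linalg.norm(fr-br))
for a,b in((fl,fr),(bl,br)):
    d=a-b;print("yaw",np.degrees(np.arctan2(-d[0],d[1])))
# masks: balance pan, white balance
for n in("top","scene"):
    im=V[n]["color"];hsv=cv2.cvtColor(im,cv2.COLOR_RGB2HSV)
    red=((hsv[...,0]<8)|(hsv[...,0]>172))&(hsv[...,1]>120)&(hsv[...,2]>70)
    N,l,st,c=cv2.connectedComponentsWithStats(red.astype(np.uint8))
    for i in range(1,N):
        if 15<st[i,4]<400:print(n,"red",st[i],c[i].round(1))
g=cv2.cvtColor(V["top"]["color"],cv2.COLOR_RGB2GRAY)
print(cv2.HoughCircles(g[200:300,360:460],cv2.HOUGH_GRADIENT_ALT,1,40,param1=100,param2=.7,minRadius=18,maxRadius=32))
w=(g>150).astype(np.uint8);w[:, :360]=0;w[:,470:]=0;w[:205]=0;w[330:]=0
c=max(cv2.findContours(w,0,2)[0],key=cv2.contourArea);print(cv2.minAreaRect(c))
E
```

```text
hR [0.4853 0.2004 0.1541] gap 0.0034
hL [0.5003 0.2861 0.1566] gap 0.0004
kT [0.521  0.3492 0.1261] gap 0.0003
kB [0.5444 0.3454 0.0924] gap 0.0037
capR [0.5037 0.1992 0.124 ] gap 0.007
capB [0.6704 0.3428 0.2674] gap 0.0166
handle len 0.0870676752176309 mid [0.4928 0.2433 0.1553] yaw -9.921318817689167
knob len 0.041225956751718154 [-0.5681  0.0926  0.8177]
[0.4947 0.3851 0.04  ] [0.4546 0.1571 0.04  ] [0.6789 0.3479 0.175 ] [0.6403 0.1256 0.175 ] 0.23146742203796747 0.22560453200460645 0.23136531982636585 0.2316791217551093
yaw -9.973573367346937
yaw -9.861312506626332
top red [270 139  11  11 102] [275.1 143.5]
top red [292 181   8   8  54] [295.7 184.4]
top red [124 228  12  15  70] [129.  235.8]
scene red [313   0  11  30 260] [318.1  14.1]
scene red [502  13  10  12  89] [506.2  18.4]
scene red [206  71  36  17 332] [223.8  78.9]
scene red [208  88  35  12  73] [225.2  95. ]
scene red [232  98  12  11  22] [237.9 103. ]
scene red [210 106  21   6  43] [220.2 108.7]
scene red [275 129   6   9  43] [277.  132.8]
scene red [364 224  11   9  57] [368.9 227.8]
scene red [247 239  12  13 111] [252.6 244.8]
scene red [411 254  15  18 124] [418.  262.4]
scene red [368 330  53  90 250] [393.6 376.3]
[[[52.     54.     24.2941]]]Traceback (most recent call last):
  File "<stdin>", line 23, in <module>
ValueError: max() iterable argument is empty
```

```bash
cat >> h.py <<'E'
from scipy.spatial.transform import Rotation as Ro
np.set_printoptions(precision=4,suppress=True)
yaw=np.radians(-9.9);c,s=np.cos(yaw),np.sin(yaw);C,S=np.cos(np.radians(35)),np.sin(np.radians(35))
ex=np.array([c*C,s*C,S]);ey=np.array([-s,c,0]);ez=np.cross(ex,ey)
H=np.array([.4928,.2433,.1553]);KN=np.array([.521,.3492,.1261])-.014*ez
Rs=np.c_[ey,ex,-ez]   # tool x,y,z: square to the slope
def goal(pos,R=Rs):
    from workcell import telemetry
    o=telemetry.get_obs();R0=Ro.from_euler("xyz",o["tcp_rot"],degrees=True).as_matrix()
    rv=Ro.from_matrix(R0.T@R).as_rotvec(degrees=True)
    print("t",o["time"],"q",np.round(o["q"],1),"F",np.round(o["wrist_force"],1),"open",round(o["opening"],4),"grip",round(o["grasp_force"],1),"\npos",o["ee_pos"],"turn",rv,"shift(now)",R0.T@(pos-o["ee_pos"]),"shift(after turn)",R.T@(pos-o["ee_pos"]))
E
python3 - <<'E'
from h import *
print(np.c_[ex,ey,ez])
print("pan",plane("top",(412,254),.072),"pan r",np.linalg.norm(plane("top",(412,254),.072)-plane("top",(436.3,254),.072)))
for n,p,z in(("bal c1",(373,219),.055),("bal c2",(452,320),.055),("tip",(297,286),.065),("bottle",(275,143.5),.11),("stand foot",(290,200),.01)):print(n,plane("top",p,z))
print("KN",KN)
goal(KN+.12*ez)
g=cv2.cvtColor(V["scene"]["color"],cv2.COLOR_RGB2GRAY)
E
```

```text
[[ 0.807   0.1719 -0.565 ]
 [-0.1408  0.9851  0.0986]
 [ 0.5736  0.      0.8192]]
pan [ 0.4902 -0.2519  0.072 ] pan r 0.05171772635647687
bal c1 [ 0.5688 -0.1736  0.055 ]
bal c2 [ 0.35   -0.3345  0.055 ]
tip [ 0.4231 -0.0041  0.065 ]
bottle [0.7284 0.0406 0.11  ]
stand foot [0.6208 0.0111 0.01  ]
KN [0.5289 0.3478 0.1146]
t 0.1 q [-70.9   5.   10.   95.1   0.   90. ] F [-0.2  0.4 -1. ] open 0.0854 grip 0.0 
pos [ 0.1796 -0.5196  0.2306] turn [-31.6502  18.5831 -59.0655] shift(now) [ 0.5533 -0.7391  0.0186] shift(after turn) [0.9146 0.0932 0.0869]
```

```bash
python3 -m handwheel '[{"tx":0.0277,"ty":-0.037,"tz":-0.003,"jaw":0.2},{"tx":0.0277,"ty":-0.037,"tz":-0.003,"jaw":0.2},{"tx":0.0277,"ty":-0.037,"tz":-0.003,"jaw":0.2},{"tx":0.0277,"ty":-0.037,"tz":-0.003,"jaw":0.2},{"tx":0.0277,"ty":-0.037,"tz":-0.003,"jaw":0.2},{"tx":0.0277,"ty":-0.037,"tz":-0.003,"jaw":0.2},{"tx":0.0277,"ty":-0.037,"tz":-0.003,"jaw":0.2},{"tx":0.0277,"ty":-0.037,"tz":-0.003,"jaw":0.2},{"tx":0.0277,"ty":-0.037,"tz":-0.003,"jaw":0.2},{"tx":0.0277,"ty":-0.037,"tz":-0.003,"jaw":0.2}]'
python3 -m handwheel '[{"tx":0.0277,"ty":-0.037,"tz":-0.003,"jaw":0.2},{"tx":0.0277,"ty":-0.037,"tz":-0.003,"jaw":0.2},{"tx":0.0277,"ty":-0.037,"tz":-0.003,"jaw":0.2},{"tx":0.0277,"ty":-0.037,"tz":-0.003,"jaw":0.2},{"tx":0.0277,"ty":-0.037,"tz":-0.003,"jaw":0.2},{"tx":0.0277,"ty":-0.037,"tz":-0.003,"jaw":0.2},{"tx":0.0277,"ty":-0.037,"tz":-0.003,"jaw":0.2},{"tx":0.0277,"ty":-0.037,"tz":-0.003,"jaw":0.2},{"tx":0.0277,"ty":-0.037,"tz":-0.003,"jaw":0.2},{"tx":0.0277,"ty":-0.037,"tz":-0.003,"jaw":0.2}]'
python3 -c "
from h import *
goal(KN+.08*ez)"
```

```text
t 0.1 q [-70.9   5.   10.   95.1   0.   90. ] F [-0.2  0.4 -1. ] open 0.0854 grip 0.0 
pos [ 0.1796 -0.5196  0.2306] turn [-31.6502  18.5831 -59.0655] shift(now) [ 0.5734 -0.7279  0.0514] shift(after turn) [0.9146 0.0932 0.1269]$[0]: bad value
$[0]: bad value
```

```bash
python3 -m handwheel '[{"tx":0.0277,"ty":-0.037,"tz":-0.003,"ax":0,"ay":0,"az":0,"jaw":0.2},{"tx":0.0277,"ty":-0.037,"tz":-0.003,"ax":0,"ay":0,"az":0,"jaw":0.2},{"tx":0.0277,"ty":-0.037,"tz":-0.003,"ax":0,"ay":0,"az":0,"jaw":0.2},{"tx":0.0277,"ty":-0.037,"tz":-0.003,"ax":0,"ay":0,"az":0,"jaw":0.2},{"tx":0.0277,"ty":-0.037,"tz":-0.003,"ax":0,"ay":0,"az":0,"jaw":0.2},{"tx":0.0277,"ty":-0.037,"tz":-0.003,"ax":0,"ay":0,"az":0,"jaw":0.2},{"tx":0.0277,"ty":-0.037,"tz":-0.003,"ax":0,"ay":0,"az":0,"jaw":0.2},{"tx":0.0277,"ty":-0.037,"tz":-0.003,"ax":0,"ay":0,"az":0,"jaw":0.2},{"tx":0.0277,"ty":-0.037,"tz":-0.003,"ax":0,"ay":0,"az":0,"jaw":0.2},{"tx":0.0277,"ty":-0.037,"tz":-0.003,"ax":0,"ay":0,"az":0,"jaw":0.2}]'
python3 -c "
from h import *
goal(KN+.08*ez)"
```

```text
time: 1.35
ee_pos: [0.3207, -0.0782, 0.2613]
tcp_rot: [180.0, -0.0, 19.1]
wrist_force: [1.3, -0.6, -0.4]
opening: 0.0513
grasp_force: 0.0
t 1.35 q [-13.7 -23.7 -11.4 102.3   0.  147.2] F [ 1.3 -0.6 -0.4] open 0.0513 grip 0.0 
pos [ 0.3207 -0.0782  0.2613] turn [-31.5728  18.6149 -59.0614] shift(now) [ 0.2958 -0.3569  0.0811] shift(after turn) [0.4554 0.0239 0.1158]
```

```bash
python3 -m handwheel '[{"tx":0,"ty":0,"tz":0,"ax":-4.51,"ay":2.66,"az":-8.44,"jaw":0.2},{"tx":0,"ty":0,"tz":0,"ax":-4.51,"ay":2.66,"az":-8.44,"jaw":0.2},{"tx":0,"ty":0,"tz":0,"ax":-4.51,"ay":2.66,"az":-8.44,"jaw":0.2},{"tx":0,"ty":0,"tz":0,"ax":-4.51,"ay":2.66,"az":-8.44,"jaw":0.2},{"tx":0,"ty":0,"tz":0,"ax":-4.51,"ay":2.66,"az":-8.44,"jaw":0.2},{"tx":0,"ty":0,"tz":0,"ax":-4.51,"ay":2.66,"az":-8.44,"jaw":0.2},{"tx":0,"ty":0,"tz":0,"ax":-4.51,"ay":2.66,"az":-8.44,"jaw":0.2},{"tx":0.02,"ty":0,"tz":0,"ax":0,"ay":0,"az":0,"jaw":0.2},{"tx":0.03,"ty":0,"tz":0,"ax":0,"ay":0,"az":0,"jaw":0.2},{"tx":0.03,"ty":0,"tz":0,"ax":0,"ay":0,"az":0,"jaw":0.2}]'
python3 -c "
from h import *
goal(KN+.08*ez)"
```

```text
time: 2.6
ee_pos: [0.3846, -0.0136, 0.2851]
tcp_rot: [148.8, -0.3, 80.1]
wrist_force: [0.8, 0.1, 0.2]
opening: 0.051
grasp_force: 0.0
t 2.6 q [  2.5 -47.6 -27.8  79.2  -6.2 100.8] F [0.8 0.1 0.2] open 0.051 grip 0.0 
pos [ 0.3846 -0.0136  0.2851] turn [-3.8011 -0.2354 -0.1551] shift(now) [ 0.3803 -0.0261  0.109 ] shift(after turn) [ 0.3808 -0.0322  0.1055]
```

```bash
python3 -m handwheel '[{"tx":0.03,"ty":0,"tz":0,"ax":0,"ay":0,"az":0,"jaw":0.2},{"tx":0.045,"ty":0,"tz":0,"ax":0,"ay":0,"az":0,"jaw":0.2},{"tx":0.045,"ty":0,"tz":0,"ax":0,"ay":0,"az":0,"jaw":0.2},{"tx":0.045,"ty":0,"tz":0,"ax":0,"ay":0,"az":0,"jaw":0.2},{"tx":0.045,"ty":0,"tz":0,"ax":0,"ay":0,"az":0,"jaw":0.2},{"tx":0.045,"ty":0,"tz":0,"ax":0,"ay":0,"az":0,"jaw":0.2},{"tx":0.045,"ty":0,"tz":0,"ax":0,"ay":0,"az":0,"jaw":0.2},{"tx":0.045,"ty":0,"tz":0,"ax":0,"ay":0,"az":0,"jaw":0.2},{"tx":0.035,"ty":0,"tz":0.02,"ax":-3.8,"ay":-0.24,"az":-0.16,"jaw":0.2},{"tx":0,"ty":-0.01,"tz":0.03,"ax":0,"ay":0,"az":0,"jaw":0.2}]'
python3 -c "
from h import *
goal(KN-.017*ez)"
```

```text
time: 3.85
ee_pos: [0.4686, 0.3596, 0.2382]
tcp_rot: [145.0, 0.0, 80.3]
wrist_force: [-0.3, -0.9, -0.2]
opening: 0.051
grasp_force: 0.0
t 3.85 q [ 51.5  -9.7  -9.9  71.2 -30.2 146.1] F [-0.3 -0.9 -0.2] open 0.051 grip 0.0 
pos [0.4686 0.3596 0.2382] turn [ 0.0068 -0.0932  0.2146] shift(now) [-0.0014 -0.0206  0.1535] shift(after turn) [-0.0012 -0.0206  0.1535]
```

```bash
python3 -m handwheel '[{"tx":0,"ty":-0.0206,"tz":0,"ax":0,"ay":0,"az":0,"jaw":0.2},{"tx":-0.001,"ty":0,"tz":0.03,"ax":0,"ay":0,"az":0,"jaw":0.2},{"tx":0,"ty":0,"tz":0.03,"ax":0,"ay":0,"az":0,"jaw":0.2},{"tx":0,"ty":0,"tz":0.03,"ax":0,"ay":0,"az":0,"jaw":0.2},{"tx":0,"ty":0,"tz":0.03,"ax":0,"ay":0,"az":0,"jaw":0.2},{"tx":0,"ty":0,"tz":0.02,"ax":0,"ay":0,"az":0,"jaw":0.2},{"tx":0,"ty":0,"tz":0.01,"ax":0,"ay":0,"az":0,"jaw":0.2},{"tx":0,"ty":0,"tz":0.002,"ax":0,"ay":0,"az":0,"jaw":-0.3},{"tx":0,"ty":0,"tz":0,"ax":0,"ay":0,"az":0,"jaw":-0.7},{"tx":0,"ty":0,"tz":0,"ax":0,"ay":0,"az":0,"jaw":-1}]' 25
python3 - <<'E'
from h import *
from workcell import optics
goal(KN-.017*ez)
for n in("scene","top"):
    cv2.imwrite(f"pics/{n}1.png",optics.camera(n)["color"][:,:,::-1])
E
```

```text
time: 5.1
ee_pos: [0.5373, 0.3446, 0.104]
tcp_rot: [145.0, -0.0, 80.2]
wrist_force: [-4.1, 0.6, 1.8]
opening: 0.0148
grasp_force: 26.5
t 5.1 q [ 44.7  -4.6 -20.6  51.9 -27.8 138.9] F [-4.1  0.6  1.8] open 0.0148 grip 26.5 
pos [0.5373 0.3446 0.104 ] turn [-0.0209 -0.0904  0.0853] shift(now) [ 0.0017 -0.0011  0.0032] shift(after turn) [ 0.0017 -0.0011  0.0032]
```

```bash
python3 -m handwheel '[{"tx":0.003,"ty":0,"tz":0,"ax":0,"ay":0,"az":0,"jaw":-1},{"tx":0.003,"ty":0,"tz":0,"ax":0,"ay":0,"az":0,"jaw":-1},{"tx":0.003,"ty":0,"tz":0,"ax":0,"ay":0,"az":0,"jaw":-1},{"tx":0.003,"ty":0,"tz":0,"ax":0,"ay":0,"az":0,"jaw":-1},{"tx":0.003,"ty":0,"tz":0,"ax":0,"ay":0,"az":0,"jaw":-1},{"tx":0.003,"ty":0,"tz":0,"ax":0,"ay":0,"az":0,"jaw":-1},{"tx":0.003,"ty":0,"tz":0,"ax":0,"ay":0,"az":0,"jaw":-1},{"tx":0.001,"ty":0,"tz":0,"ax":0,"ay":0,"az":0,"jaw":-1},{"tx":0.001,"ty":0,"tz":0,"ax":0,"ay":0,"az":0,"jaw":-1},{"tx":0,"ty":0,"tz":0,"ax":0,"ay":0,"az":0,"jaw":-1}]' 25
python3 - <<'E'
from h import *
from workcell import optics
goal(KN-.017*ez)
for n in("scene","top"):
    cv2.imwrite(f"pics/{n}2.png",optics.camera(n)["color"][:,:,::-1])
a=cv2.imread("pics/top2.png")[140:310,70:250];b=cv2.imread("pics/scene2.png")[190:320,290:450]
f=lambda i:cv2.resize(i,(390,390*i.shape[0]//i.shape[1]))
a,b=f(a),f(b);h=max(a.shape[0],b.shape[0]);o=np.zeros((h,780,3),np.uint8);o[:a.shape[0],:390]=a;o[:b.shape[0],390:]=b
cv2.imwrite("pics/m2.png",o)
E
```

```text
time: 6.45
ee_pos: [0.5413, 0.3666, 0.1039]
tcp_rot: [145.0, 0.0, 80.2]
wrist_force: [-6.0, -3.0, 3.6]
opening: 0.0153
grasp_force: 26.9
t 6.45 q [ 46.1  -1.8 -17.8  52.6 -28.4 140.4] F [-6.  -3.   3.6] open 0.0153 grip 26.9 
pos [0.5413 0.3666 0.1039] turn [ 0.0049 -0.0049  0.0891] shift(now) [-0.0206 -0.0012  0.003 ] shift(after turn) [-0.0206 -0.0012  0.003 ]
```

View pics/m2.png

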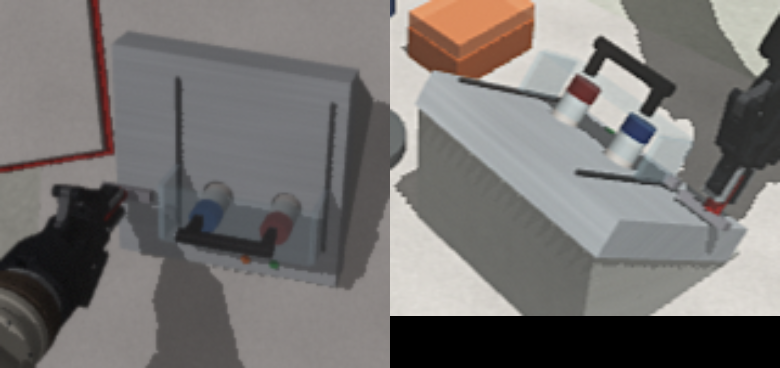

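```bash
python3 -m handwheel '[{"tx":0.0015,"ty":0,"tz":0,"ax":0,"ay":0,"az":0,"jaw":-1},{"tx":0.0015,"ty":0,"tz":0,"ax":0,"ay":0,"az":0,"jaw":-1},{"tx":0,"ty":0,"tz":0,"ax":0,"ay":0,"az":0,"jaw":-0.5},{"tx":0,"ty":0,"tz":0,"ax":0,"ay":0,"az":0,"jaw":0},{"tx":0,"ty":0,"tz":-0.002,"ax":0,"ay":0,"az":0,"jaw":0.2},{"tx":0,"ty":0,"tz":-0.02,"ax":0,"ay":0,"az":0,"jaw":0.2},{"tx":0,"ty":0,"tz":-0.04,"ax":0,"ay":0,"az":0,"jaw":0.2},{"tx":0,"ty":0,"tz":-0.04,"ax":0,"ay":0,"az":0,"jaw":0.2},{"tx":0,"ty":0,"tz":-0.02,"ax":0,"ay":0,"az":0,"jaw":0.2},{"tx":0,"ty":0,"tz":0,"ax":0,"ay":0,"az":0,"jaw":0.2}]' 25
python3 - <<'E'
from h import *
goal(H-.017*ez)
E
```

```text
time: 7.8
ee_pos: [0.4732, 0.3828, 0.2051]
tcp_rot: [144.9, -0.1, 80.2]
wrist_force: [0.7, 0.0, -0.5]
opening: 0.0511
grasp_force: 0.0
t 7.8 q [ 52.8  -6.8 -11.   67.8 -30.6 147.6] F [ 0.7  0.  -0.5] open 0.0511 grip 0.0 
pos [0.4732 0.3828 0.2051] turn [ 0.0729 -0.2054  0.035 ] shift(now) [-0.1343  0.0067  0.0822] shift(after turn) [-0.134   0.0069  0.0827]
```

```bash
python3 -m handwheel '[{"tx":-0.045,"ty":0.007,"tz":0,"ax":0,"ay":0,"az":0,"jaw":0.2},{"tx":-0.045,"ty":0,"tz":0,"ax":0,"ay":0,"az":0,"jaw":0.2},{"tx":-0.044,"ty":0,"tz":0,"ax":0,"ay":0,"az":0,"jaw":0.2},{"tx":0,"ty":0,"tz":0.03,"ax":0,"ay":0,"az":0,"jaw":0.2},{"tx":0,"ty":0,"tz":0.03,"ax":0,"ay":0,"az":0,"jaw":0.2},{"tx":0,"ty":0,"tz":0.02,"ax":0,"ay":0,"az":0,"jaw":0.2},{"tx":0,"ty":0,"tz":0,"ax":0,"ay":0,"az":0,"jaw":-0.3},{"tx":0,"ty":0,"tz":0,"ax":0,"ay":0,"az":0,"jaw":-0.7},{"tx":0,"ty":0,"tz":0,"ax":0,"ay":0,"az":0,"jaw":-1},{"tx":0,"ty":0,"tz":0,"ax":0,"ay":0,"az":0,"jaw":-1}]' 25
python3 - <<'E'
from h import *
goal(H-.017*ez)
E
```

```text
time: 9.05
ee_pos: [0.5025, 0.2406, 0.1434]
tcp_rot: [144.8, -0.0, 80.1]
wrist_force: [14.5, -4.6, -3.7]
opening: 0.013
grasp_force: 27.4
t 9.05 q [ 38.3 -20.3 -29.5  55.6 -25.4 132.4] F [14.5 -4.6 -3.7] open 0.013 grip 27.4 
pos [0.5025 0.2406 0.1434] turn [ 0.2156 -0.0028 -0.0464] shift(now) [ 0.001  -0.0014  0.0015] shift(after turn) [ 0.001  -0.0014  0.0015]
```

```bash
python3 -m handwheel '[{"tx":0,"ty":0.008,"tz":0,"ax":0,"ay":0,"az":0,"jaw":-1},{"tx":0,"ty":0.01,"tz":0,"ax":0,"ay":0,"az":0,"jaw":-1},{"tx":0,"ty":0.01,"tz":0,"ax":0,"ay":0,"az":0,"jaw":-1},{"tx":0,"ty":0.01,"tz":0,"ax":0,"ay":0,"az":0,"jaw":-1},{"tx":0,"ty":0.01,"tz":0,"ax":0,"ay":0,"az":0,"jaw":-1},{"tx":0,"ty":0.01,"tz":0,"ax":0,"ay":0,"az":0,"jaw":-1},{"tx":0,"ty":0.01,"tz":0,"ax":0,"ay":0,"az":0,"jaw":-1},{"tx":0,"ty":0.01,"tz":0,"ax":0,"ay":0,"az":0,"jaw":-1},{"tx":0,"ty":0.004,"tz":0,"ax":0,"ay":0,"az":0,"jaw":-1},{"tx":0,"ty":0,"tz":0,"ax":0,"ay":0,"az":0,"jaw":-1}]' 25
python3 - <<'E'
from h import *
goal(H-.017*ez+.085*ex)
E
```

```text
time: 10.3
ee_pos: [0.5671, 0.229, 0.1892]
tcp_rot: [145.0, 0.1, 80.2]
wrist_force: [-2.7, -5.3, 0.2]
opening: 0.0133
grasp_force: 28.5
t 10.3 q [ 32.3 -14.5 -20.2  56.9 -22.7 126.6] F [-2.7 -5.3  0.2] open 0.0133 grip 28.5 
pos [0.5671 0.229  0.1892] turn [-0.0351  0.0305  0.0942] shift(now) [0.0014 0.0036 0.0014] shift(after turn) [0.0014 0.0036 0.0014]
```

```bash
python3 -m handwheel '[{"tx":0,"ty":0.003,"tz":0,"ax":0,"ay":0,"az":0,"jaw":-1},{"tx":0,"ty":0.002,"tz":0,"ax":0,"ay":0,"az":0,"jaw":-1},{"tx":0,"ty":0,"tz":0,"ax":0,"ay":0,"az":0,"jaw":-0.5},{"tx":0,"ty":0,"tz":0,"ax":0,"ay":0,"az":0,"jaw":0},{"tx":0,"ty":0,"tz":-0.01,"ax":0,"ay":0,"az":0,"jaw":0.3},{"tx":0,"ty":0,"tz":-0.03,"ax":0,"ay":0,"az":0,"jaw":0.3},{"tx":0,"ty":0,"tz":-0.04,"ax":0,"ay":0,"az":0,"jaw":0.3},{"tx":0.05,"ty":0,"tz":-0.02,"ax":0,"ay":0,"az":0,"jaw":0.3},{"tx":0.06,"ty":0,"tz":0,"ax":0,"ay":0,"az":0,"jaw":0.3},{"tx":0.06,"ty":0,"tz":0,"ax":0,"ay":0,"az":0,"jaw":0.3}]' 25
python3 - <<'E'
from h import *
from workcell import optics
goal(H)
for n in("scene","top"):
    c=optics.camera(n);cv2.imwrite(f"pics/{n}3.png",c["color"][:,:,::-1]);np.savez(f"pics/{n}3.npz",**c)
a=cv2.imread("pics/top3.png")[170:280,120:240];b=cv2.imread("pics/scene3.png")[200:290,320:430]
f=lambda i:cv2.resize(i,(400,400*i.shape[0]//i.shape[1]),interpolation=cv2.INTER_CUBIC)
a,b=f(a),f(b);h=max(a.shape[0],b.shape[0]);o=np.zeros((h,800,3),np.uint8);o[:a.shape[0],:400]=a;o[:b.shape[0],400:]=b
cv2.imwrite("pics/m3.png",o)
E
```

```text
time: 11.55
ee_pos: [0.5437, 0.4082, 0.2755]
tcp_rot: [144.9, -0.1, 80.2]
wrist_force: [0.2, 0.1, 1.2]
opening: 0.0554
grasp_force: 0.0
t 11.55 q [ 48.7   1.9   5.   72.9 -29.3 143.2] F [0.2 0.1 1.2] open 0.0554 grip 0.0 
pos [0.5437 0.4082 0.2755] turn [ 0.0796 -0.1557  0.0044] shift(now) [-0.1714 -0.0869  0.0853] shift(after turn) [-0.1712 -0.0868  0.0859]
```

View pics/m3.png

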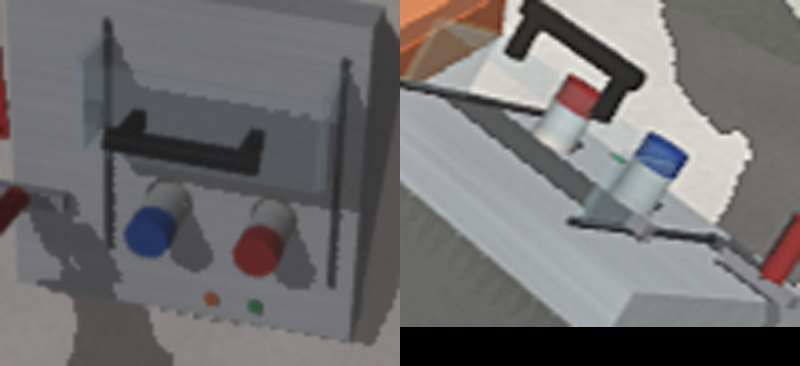

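```bash
python3 - <<'E'
import h
from h import *
h.V={n:np.load(f"pics/{n}3.npz") for n in("scene","top")}
O=H-.08*ez
loc=lambda p:np.array([ex,ey,ez])@(p-O)
m={}
for n,r in(("top",(165,275,130,240)),("scene",(205,265,330,420))):
    im=h.V[n]["color"];hs=cv2.cvtColor(im,cv2.COLOR_RGB2HSV)
    for col in("red","blue"):
        hh=hs[...,0].astype(int)
        k=((hh<8)|(hh>172)) if col=="red" else ((hh>108)&(hh<130))
        k=k&(hs[...,1]>100)&(hs[...,2]>50);M=np.zeros(k.shape,np.uint8);M[r[0]:r[1],r[2]:r[3]]=k[r[0]:r[1],r[2]:r[3]]
        N,l,st,c=cv2.connectedComponentsWithStats(M);i=1+np.argmax(st[1:,4]);m[n,col]=c[i]
        # axis extremes along the brightness-split top disc
        v=hs[...,2][l==i];print(n,col,st[i],c[i].round(1),"brightness",np.percentile(v,[10,50,90]))
def onplane(n,p,hgt):
    o,d=ray(n,p);return o+d*((hgt-(o-O)@ez)/(d@ez))
for col,tp in(("red",(196.8,247.1)),("blue",(164.4,240.8))):
    p,e=tri(m["scene",col],m["top",col]);print(col,"capctr",p,"gap",e,"local",loc(p))
    print("  top disc on 42mm plane",loc(onplane("top",tp,.042)))
# where vial meets slope (visible back edge) in the top crop
for p in((274,206),(168,190)):print("back rim",loc(onplane("top",(p[0]/3.333+120,p[1]/3.333+170),0)))
E
```

```text
top red [190 238  14  15 156] [196.7 245.1] brightness [77.5 96.  98. ]
top blue [157 232  15  15 160] [164.3 239.2] brightness [71.9 94.  96. ]
scene red [363 221  12  12  83] [368.8 226.1] brightness [114.  144.  150.8]
scene blue [385 237  14  12  85] [391.6 242.3] brightness [112.4 138.  151. ]
red capctr [0.5096 0.2046 0.1154] gap 0.0007313344410362606 local [-0.0039 -0.0353  0.034 ]
  top disc on 42mm plane [-0.0038 -0.0376  0.042 ]
blue capctr [0.522  0.274  0.1152] gap 0.0005805132902636413 local [-0.0038  0.0353  0.0337]
  top disc on 42mm plane [-0.0019  0.0318  0.042 ]
back rim [ 0.0093 -0.0365 -0.    ]
back rim [0.0079 0.0338 0.    ]
```

```bash
python3 -m handwheel '[{"tx":-0.04,"ty":-0.018,"tz":0,"ax":0,"ay":0,"az":0,"jaw":0.3},{"tx":-0.042,"ty":-0.018,"tz":0,"ax":0,"ay":0,"az":0,"jaw":0.3},{"tx":-0.042,"ty":-0.018,"tz":0,"ax":0,"ay":0,"az":0,"jaw":0.3},{"tx":-0.042,"ty":-0.018,"tz":0,"ax":0,"ay":0,"az":0,"jaw":0.3},{"tx":-0.041,"ty":-0.019,"tz":0,"ax":0,"ay":0,"az":0,"jaw":0.3},{"tx":0,"ty":0,"tz":0.03,"ax":0,"ay":0,"az":0,"jaw":0.3},{"tx":0,"ty":0,"tz":0.03,"ax":0,"ay":0,"az":0,"jaw":0.3},{"tx":0,"ty":0,"tz":0.03,"ax":0,"ay":0,"az":0,"jaw":0.3},{"tx":0,"ty":0,"tz":0,"ax":0,"ay":0,"az":0,"jaw":0.3},{"tx":0,"ty":0,"tz":0,"ax":0,"ay":0,"az":0,"jaw":0.3}]' 25
python3 - <<'E'
from h import *
goal(H-.004*ex-.0355*ey-.074*ez)
E
```

```text
time: 12.9
ee_pos: [0.4859, 0.2061, 0.1492]
tcp_rot: [145.0, -0.1, 80.2]
wrist_force: [0.1, -0.2, 0.4]
opening: 0.0554
grasp_force: 0.0
t 12.9 q [ 35.8 -25.8 -32.7  57.  -24.2 129.9] F [ 0.1 -0.2  0.4] open 0.0554 grip 0.0 
pos [0.4859 0.2061 0.1492] turn [ 0.0498 -0.0806  0.0264] shift(now) [ 0.0022 -0.0002  0.0692] shift(after turn) [ 0.0023 -0.0002  0.0692]
```

```bash
python3 -m handwheel '[{"tx":0.002,"ty":0,"tz":0.02,"ax":0,"ay":0,"az":0,"jaw":0.3},{"tx":0,"ty":0,"tz":0.02,"ax":0,"ay":0,"az":0,"jaw":0.3},{"tx":0,"ty":0,"tz":0.02,"ax":0,"ay":0,"az":0,"jaw":0.3},{"tx":0,"ty":0,"tz":0.008,"ax":0,"ay":0,"az":0,"jaw":0.3},{"tx":0,"ty":0,"tz":0,"ax":0,"ay":0,"az":0,"jaw":0.1},{"tx":0,"ty":0,"tz":0,"ax":0,"ay":0,"az":0,"jaw":-0.1},{"tx":0,"ty":0,"tz":0,"ax":0,"ay":0,"az":0,"jaw":-0.3},{"tx":0,"ty":0,"tz":0,"ax":0,"ay":0,"az":0,"jaw":-0.6},{"tx":0,"ty":0,"tz":0,"ax":0,"ay":0,"az":0,"jaw":-1},{"tx":0,"ty":0,"tz":0,"ax":0,"ay":0,"az":0,"jaw":-1}]' 25
python3 - <<'E'
from h import *
goal(H-.004*ex-.0355*ey-.074*ez)
E
```

```text
time: 14.15
ee_pos: [0.5258, 0.2017, 0.0939]
tcp_rot: [144.8, -0.1, 80.2]
wrist_force: [2.3, -1.0, 6.1]
opening: 0.0286
grasp_force: 24.4
t 14.15 q [ 32.2 -20.5 -35.5  47.4 -22.6 126.5] F [ 2.3 -1.   6.1] open 0.0286 grip 24.4 
pos [0.5258 0.2017 0.0939] turn [ 0.1625 -0.11   -0.0106] shift(now) [-0.0002 -0.0013  0.001 ] shift(after turn) [-0.0002 -0.0013  0.001 ]
```

```bash
python3 -m handwheel '[{"tx":0,"ty":0,"tz":-0.004,"ax":0,"ay":0,"az":0,"jaw":-1},{"tx":0,"ty":0,"tz":-0.007,"ax":0,"ay":0,"az":0,"jaw":-1},{"tx":0,"ty":0,"tz":-0.01,"ax":0,"ay":0,"az":0,"jaw":-1},{"tx":0,"ty":0,"tz":-0.012,"ax":0,"ay":0,"az":0,"jaw":-1},{"tx":0,"ty":0,"tz":-0.015,"ax":0,"ay":0,"az":0,"jaw":-1},{"tx":0,"ty":0,"tz":-0.015,"ax":0,"ay":0,"az":0,"jaw":-1},{"tx":0,"ty":0,"tz":-0.015,"ax":0,"ay":0,"az":0,"jaw":-1},{"tx":0,"ty":0,"tz":-0.015,"ax":0,"ay":0,"az":0,"jaw":-1},{"tx":0,"ty":0,"tz":-0.01,"ax":0,"ay":0,"az":0,"jaw":-1},{"tx":0,"ty":0,"tz":-0.005,"ax":0,"ay":0,"az":0,"jaw":-1}]' 30
python3 - <<'E'
from h import *
Rd=Ro.from_euler("xyz",[180,0,80],degrees=True).as_matrix()
goal(np.array([.41,.1,.22]),Rd)
E
```

```text
time: 15.4
ee_pos: [0.4635, 0.2121, 0.1811]
tcp_rot: [145.0, -0.0, 80.2]
wrist_force: [-0.5, 0.7, -0.9]
opening: 0.0284
grasp_force: 29.2
t 15.4 q [ 38.4 -27.7 -30.2  62.4 -25.3 132.5] F [-0.5  0.7 -0.9] open 0.0284 grip 29.2 
pos [0.4635 0.2121 0.1811] turn [35.0114 -0.0761  0.1873] shift(now) [-0.1196 -0.0052 -0.0512] shift(after turn) [-0.1197 -0.0333 -0.0389]
```

```bash
python3 -m handwheel '[{"tx":0,"ty":0,"tz":-0.01,"ax":6,"ay":0,"az":0,"jaw":-1},{"tx":0,"ty":0,"tz":-0.01,"ax":8,"ay":0,"az":0,"jaw":-1},{"tx":0,"ty":0,"tz":-0.01,"ax":8,"ay":0,"az":0,"jaw":-1},{"tx":0,"ty":0,"tz":-0.01,"ax":8,"ay":0,"az":0,"jaw":-1},{"tx":0,"ty":0,"tz":-0.005,"ax":5,"ay":0,"az":0.2,"jaw":-1},{"tx":-0.015,"ty":-0.003,"tz":0,"ax":0,"ay":0,"az":0,"jaw":-1},{"tx":-0.03,"ty":-0.003,"tz":0,"ax":0,"ay":0,"az":0,"jaw":-1},{"tx":-0.03,"ty":0,"tz":0,"ax":0,"ay":0,"az":0,"jaw":-1},{"tx":-0.03,"ty":0,"tz":0,"ax":0,"ay":0,"az":0,"jaw":-1},{"tx":-0.03,"ty":0,"tz":0,"ax":0,"ay":0,"az":0,"jaw":-1}]' 30
python3 - <<'E'
from h import *
Rd=Ro.from_euler("xyz",[180,0,80],degrees=True).as_matrix()
goal(np.array([.4902,-.2519,.2]),Rd)
E
```

```text
time: 16.65
ee_pos: [0.4167, 0.0814, 0.2213]
tcp_rot: [179.9, 0.0, 80.0]
wrist_force: [0.8, -1.2, -0.7]
opening: 0.0284
grasp_force: 29.4
t 16.65 q [ 11.1 -12.4  -7.5  94.8  -0.1 111.1] F [ 0.8 -1.2 -0.7] open 0.0284 grip 29.4 
pos [0.4167 0.0814 0.2213] turn [0.1147 0.0381 0.    ] shift(now) [-0.3155  0.1302  0.0217] shift(after turn) [-0.3155  0.1303  0.0213]
```

```bash
python3 -m handwheel '[{"tx":-0.04,"ty":0.006,"tz":0,"ax":0,"ay":0,"az":0,"jaw":-1},{"tx":-0.04,"ty":0.008,"tz":0,"ax":0,"ay":0,"az":0,"jaw":-1},{"tx":-0.04,"ty":0.01,"tz":0,"ax":0,"ay":0,"az":0,"jaw":-1},{"tx":-0.04,"ty":0.013,"tz":0,"ax":0,"ay":0,"az":0,"jaw":-1},{"tx":-0.04,"ty":0.015,"tz":0,"ax":0,"ay":0,"az":0,"jaw":-1},{"tx":-0.04,"ty":0.018,"tz":0,"ax":0,"ay":0,"az":0,"jaw":-1},{"tx":-0.035,"ty":0.02,"tz":0,"ax":0,"ay":0,"az":0,"jaw":-1},{"tx":-0.025,"ty":0.02,"tz":0,"ax":0,"ay":0,"az":0,"jaw":-1},{"tx":-0.0155,"ty":0.02,"tz":0.01,"ax":0,"ay":0,"az":0,"jaw":-1},{"tx":0,"ty":0,"tz":0.01,"ax":0,"ay":0,"az":0,"jaw":-1}]' 30
python3 - <<'E'
from h import *
from workcell import optics
Rd=Ro.from_euler("xyz",[180,0,80],degrees=True).as_matrix()
goal(np.array([.4902,-.2519,.109]),Rd)
for n in("scene","top"):
    c=optics.camera(n);cv2.imwrite(f"pics/{n}4.png",c["color"][:,:,::-1]);np.savez(f"pics/{n}4.npz",**c)
a=cv2.imread("pics/top4.png")[190:340,350:490];b=cv2.imread("pics/scene4.png")[90:220,180:320]
f=lambda i:cv2.resize(i,(400,400*i.shape[0]//i.shape[1]),interpolation=cv2.INTER_CUBIC)
a,b=f(a),f(b);h=max(a.shape[0],b.shape[0]);o=np.zeros((h,800,3),np.uint8);o[:a.shape[0],:400]=a;o[:b.shape[0],400:]=b
cv2.imwrite("pics/m4.png",o)
E
```

```text
time: 17.9
ee_pos: [0.4904, -0.2513, 0.2005]
tcp_rot: [-180.0, 0.1, 79.9]
wrist_force: [-0.1, 0.8, -1.1]
opening: 0.0288
grasp_force: 29.4
t 17.9 q [-27.1   4.6   6.2  91.6  -0.1  73. ] F [-0.1  0.8 -1.1] open 0.0288 grip 29.4 
pos [ 0.4904 -0.2513  0.2005] turn [-0.0076  0.0686 -0.0765] shift(now) [-0.0005 -0.0001  0.0915] shift(after turn) [-0.0006 -0.0001  0.0915]
```

View pics/m4.png

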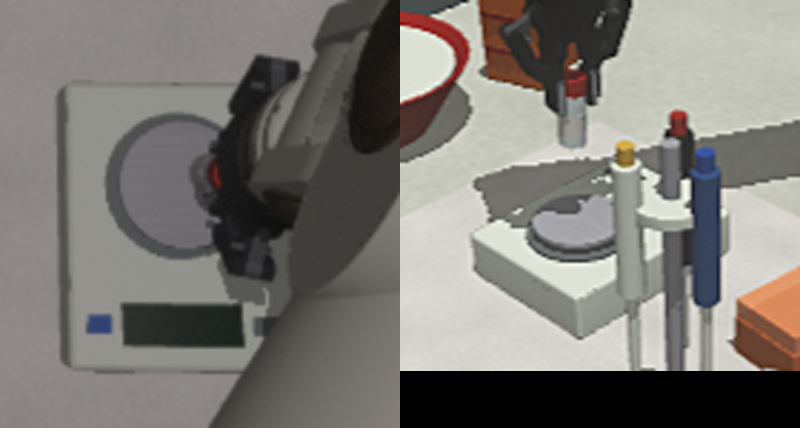

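```bash
python3 - <<'E'
from h import *
K,E=V["scene"]["K"],V["scene"]["extrinsics"];Ei=np.linalg.inv(E)
def pr(p):
    q=K@(Ei[:3,:3]@p+Ei[:3,3]);return q[:2]/q[2]
for z in(.237,.22,.165):print(z,pr(np.array([.4904,-.2513,z])))
im=cv2.imread("pics/scene4.png");
hs=cv2.cvtColor(im,cv2.COLOR_BGR2HSV)
# glass columns per row (bright, low saturation vs. surrounding)
for r in range(112,146,3):print(r,[f"{v}/{s}" for v,s in zip(hs[r,230:252,2],hs[r,230:252,1])])
E
```

```text
0.237 [238.8434 115.2006]
0.22 [239.2626 120.8588]
0.165 [240.5735 138.5541]
112 ['44/17', '43/24', '44/17', '45/17', '46/11', '44/6', '44/29', '81/123', '109/164', '104/184', '141/69', '166/22', '140/15', '82/16', '36/14', '44/12', '46/11', '47/11', '45/6', '35/7', '110/19', '191/16']
115 ['46/11', '48/5', '47/16', '47/16', '47/16', '48/11', '45/6', '71/108', '89/146', '86/145', '84/140', '85/144', '82/137', '81/132', '69/107', '43/30', '67/15', '92/6', '66/4', '76/17', '173/16', '208/16']
118 ['48/27', '45/6', '47/16', '47/11', '45/17', '51/10', '71/14', '76/44', '121/166', '165/178', '163/177', '152/174', '135/168', '114/152', '98/146', '66/93', '46/22', '92/8', '93/3', '51/5', '156/18', '209/16']
121 ['78/36', '37/7', '47/16', '45/11', '52/10', '80/3', '113/14', '88/12', '92/150', '115/160', '114/154', '113/153', '110/148', '104/150', '93/137', '65/90', '39/20', '88/3', '95/3', '40/13', '152/18', '209/16']
124 ['149/17', '27/9', '43/6', '47/11', '43/12', '75/3', '110/7', '94/14', '127/24', '160/49', '136/83', '120/89', '144/12', '159/16', '109/9', '63/16', '37/28', '66/4', '109/5
[... 886 characters left out ...]
09/10', '208/11', '208/12']
139 ['201/16', '199/17', '196/17', '200/15', '210/16', '169/12', '119/13', '141/11', '151/10', '154/12', '154/10', '152/10', '147/10', '133/12', '121/8', '179/10', '219/12', '215/11', '214/12', '213/10', '214/11', '214/11']
142 ['216/12', '215/11', '216/11', '214/12', '215/12', '216/12', '216/13', '216/13', '216/12', '192/11', '190/11', '216/13', '216/12', '214/11', '214/11', '213/12', '210/11', '209/12', '211/13', '211/12', '210/11', '212/11']
145 ['220/10', '221/10', '221/10', '223/11', '227/11', '230/11', '230/10', '230/10', '230/11', '230/10', '232/11', '183/14', '181/13', '231/11', '183/14', '114/16', '184/14', '229/12', '226/11', '228/9', '183/13', '121/15']
```

```bash
python3 -m handwheel '[{"tx":0,"ty":0,"tz":0.015,"ax":0,"ay":0,"az":0,"jaw":-1},{"tx":0,"ty":0,"tz":0.02,"ax":0,"ay":0,"az":0,"jaw":-1},{"tx":0,"ty":0,"tz":0.02,"ax":0,"ay":0,"az":0,"jaw":-1},{"tx":0,"ty":0,"tz":0.015,"ax":0,"ay":0,"az":0,"jaw":-1},{"tx":0,"ty":0,"tz":0.008,"ax":0,"ay":0,"az":0,"jaw":-1},{"tx":0,"ty":0,"tz":0.004,"ax":0,"ay":0,"az":0,"jaw":-1},{"tx":0,"ty":0,"tz":0.002,"ax":0,"ay":0,"az":0,"jaw":-1},{"tx":0,"ty":0,"tz":0.002,"ax":0,"ay":0,"az":0,"jaw":-1},{"tx":0,"ty":0,"tz":0.001,"ax":0,"ay":0,"az":0,"jaw":-1},{"tx":0,"ty":0,"tz":0,"ax":0,"ay":0,"az":0,"jaw":-1}]' 30
python3 - <<'E'
from h import *
Rd=Ro.from_euler("xyz",[180,0,80],degrees=True).as_matrix()
goal(np.array([.4902,-.2519,.107]),Rd)
E
```

```text
time: 19.25
ee_pos: [0.4909, -0.2505, 0.1145]
tcp_rot: [-180.0, -0.0, 80.0]
wrist_force: [-0.5, -0.2, 0.1]
opening: 0.0282
grasp_force: 29.4
t 19.25 q [-27.    4.4  -3.4  82.2  -0.   73. ] F [-0.5 -0.2  0.1] open 0.0282 grip 29.4 
pos [ 0.4909 -0.2505  0.1145] turn [-0.0018 -0.     -0.021 ] shift(now) [-0.0015 -0.0005  0.0075] shift(after turn) [-0.0015 -0.0005  0.0075]
```

```bash
python3 -m handwheel '[{"tx":-0.001,"ty":0,"tz":0.001,"ax":0,"ay":0,"az":0,"jaw":-1},{"tx":0,"ty":0,"tz":0.001,"ax":0,"ay":0,"az":0,"jaw":-1},{"tx":0,"ty":0,"tz":0.001,"ax":0,"ay":0,"az":0,"jaw":-1},{"tx":0,"ty":0,"tz":0.001,"ax":0,"ay":0,"az":0,"jaw":-1},{"tx":0,"ty":0,"tz":0.0005,"ax":0,"ay":0,"az":0,"jaw":-1},{"tx":0,"ty":0,"tz":0.0005,"ax":0,"ay":0,"az":0,"jaw":-1},{"tx":0,"ty":0,"tz":0.0005,"ax":0,"ay":0,"az":0,"jaw":-1},{"tx":0,"ty":0,"tz":0.0005,"ax":0,"ay":0,"az":0,"jaw":-1},{"tx":0,"ty":0,"tz":0,"ax":0,"ay":0,"az":0,"jaw":-1},{"tx":0,"ty":0,"tz":0,"ax":0,"ay":0,"az":0,"jaw":-1}]' 30
```

```text
time: 20.5
ee_pos: [0.4911, -0.2517, 0.1093]
tcp_rot: [179.9, 0.0, 80.0]
wrist_force: [-0.3, 0.5, 5.3]
opening: 0.0282
grasp_force: 29.0
```

```bash
python3 -m handwheel '[{"tx":0,"ty":0,"tz":0.0005,"ax":0,"ay":0,"az":0,"jaw":-1},{"tx":0,"ty":0,"tz":0.0005,"ax":0,"ay":0,"az":0,"jaw":-1},{"tx":0,"ty":0,"tz":0,"ax":0,"ay":0,"az":0,"jaw":-0.3},{"tx":0,"ty":0,"tz":0,"ax":0,"ay":0,"az":0,"jaw":-0.25},{"tx":0,"ty":0,"tz":0,"ax":0,"ay":0,"az":0,"jaw":-0.15},{"tx":0,"ty":0,"tz":0,"ax":0,"ay":0,"az":0,"jaw":0},{"tx":0,"ty":0,"tz":0,"ax":0,"ay":0,"az":0,"jaw":0.2},{"tx":0,"ty":0,"tz":0,"ax":0,"ay":0,"az":0,"jaw":0.4},{"tx":0,"ty":0,"tz":0,"ax":0,"ay":0,"az":0,"jaw":0.6},{"tx":0,"ty":0,"tz":0,"ax":0,"ay":0,"az":0,"jaw":0.6}]' 20
python3 - <<'E'
from h import *
from workcell import optics
Rd=Ro.from_euler("xyz",[180,0,80],degrees=True).as_matrix()
goal(np.array([.4902,-.2519,.107]),Rd)
c=optics.camera("scene")["color"][:,:,::-1]
cv2.imwrite("pics/s5.png",cv2.resize(np.ascontiguousarray(c[80:220,180:320]),None,fx=4,fy=4,interpolation=cv2.INTER_CUBIC))
E
```

```text
time: 21.75
ee_pos: [0.4907, -0.2514, 0.1074]
tcp_rot: [-180.0, -0.0, 80.0]
wrist_force: [-0.7, -0.4, -1.2]
opening: 0.0682
grasp_force: 0.0
t 21.75 q [-27.1   4.5  -4.1  81.4  -0.   72.9] F [-0.7 -0.4 -1.2] open 0.0682 grip 0.0 
pos [ 0.4907 -0.2514  0.1074] turn [-0.0079 -0.0014 -0.0193] shift(now) [-0.0005 -0.0004  0.0004] shift(after turn) [-0.0005 -0.0004  0.0004]
```

View pics/s5.png

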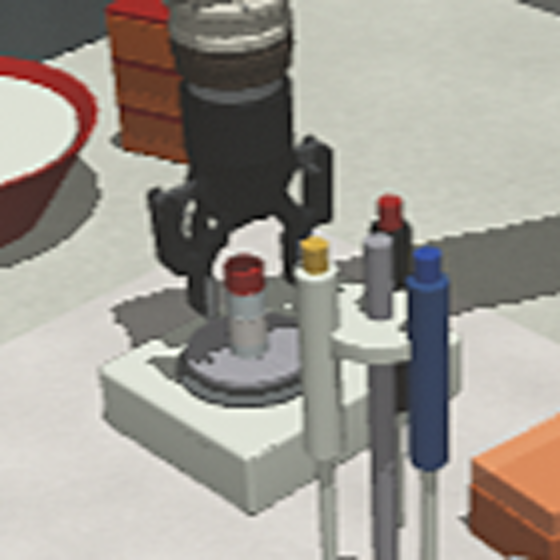

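```bash
python3 -m handwheel '[{"tx":0,"ty":0,"tz":-0.015,"ax":0,"ay":0,"az":0,"jaw":0.6},{"tx":0,"ty":0,"tz":-0.03,"ax":0,"ay":0,"az":0,"jaw":0.6},{"tx":0,"ty":0,"tz":-0.04,"ax":0,"ay":0,"az":0,"jaw":0.6},{"tx":0,"ty":0,"tz":-0.04,"ax":0,"ay":0,"az":0,"jaw":0.6},{"tx":0.02,"ty":-0.02,"tz":0,"ax":0,"ay":0,"az":0,"jaw":0.3},{"tx":0.04,"ty":-0.02,"tz":0,"ax":0,"ay":0,"az":0,"jaw":0.3},{"tx":0.04,"ty":-0.02,"tz":0,"ax":0,"ay":0,"az":0,"jaw":0.3},{"tx":0.04,"ty":-0.02,"tz":0,"ax":0,"ay":0,"az":0,"jaw":0.3},{"tx":0.04,"ty":-0.02,"tz":0,"ax":0,"ay":0,"az":0,"jaw":0.3},{"tx":0.04,"ty":-0.02,"tz":0,"ax":0,"ay":0,"az":0,"jaw":0.3}]' 25
python3 - <<'E'
from h import *
goal(H+.0845*ex+.06*ez)
E
```

```text
time: 23.05
ee_pos: [0.4103, -0.0127, 0.2337]
tcp_rot: [179.9, -0.0, 80.0]
wrist_force: [0.8, 0.6, 0.3]
opening: 0.0557
grasp_force: 0.0
t 23.05 q [ -1.8 -14.   -7.4  96.5   0.   98.3] F [0.8 0.6 0.3] open 0.0557 grip 0.0 
pos [ 0.4103 -0.0127  0.2337] turn [-34.9161   0.0244  -0.1419] shift(now) [ 0.2666  0.0715 -0.019 ] shift(after turn) [0.2664 0.0701 0.0256]
```

```bash
python3 -m handwheel '[{"tx":0.04,"ty":0,"tz":-0.01,"ax":0,"ay":0,"az":0,"jaw":0.3},{"tx":0.04,"ty":0,"tz":-0.01,"ax":0,"ay":0,"az":0,"jaw":0.3},{"tx":0.04,"ty":0,"tz":-0.01,"ax":0,"ay":0,"az":0,"jaw":0.3},{"tx":0.04,"ty":0.01,"tz":-0.01,"ax":0,"ay":0,"az":0,"jaw":0.3},{"tx":0.04,"ty":0.02,"tz":0,"ax":0,"ay":0,"az":0,"jaw":0.3},{"tx":0.04,"ty":0.02,"tz":0,"ax":-5,"ay":0,"az":0,"jaw":0.3},{"tx":0.02,"ty":0.01,"tz":0,"ax":-8,"ay":0,"az":0,"jaw":0.3},{"tx":0,"ty":0,"tz":0,"ax":-8,"ay":0,"az":0,"jaw":0.3},{"tx":0,"ty":0,"tz":0,"ax":-8,"ay":0,"az":0,"jaw":0.3},{"tx":0,"ty":0,"tz":0,"ax":-6,"ay":0,"az":0,"jaw":0.3}]' 25
python3 - <<'E'
from h import *
goal(H+.0845*ex-.017*ez)
E
```

```text
time: 24.3
ee_pos: [0.5147, 0.2318, 0.275]
tcp_rot: [144.7, -0.1, 80.0]
wrist_force: [0.4, -0.1, 1.3]
opening: 0.0557
grasp_force: 0.0
t 24.3 q [ 36.4 -19.3 -14.4  68.9 -24.7 130.6] F [ 0.4 -0.1  1.3] open 0.0557 grip 0.0 
pos [0.5147 0.2318 0.275 ] turn [ 0.2801 -0.0191 -0.1364] shift(now) [ 0.0076 -0.004   0.1016] shift(after turn) [ 0.0076 -0.0035  0.1016]
```

```bash
python3 -m handwheel '[{"tx":0.007,"ty":-0.003,"tz":0,"ax":0.2,"ay":0,"az":0,"jaw":0.3},{"tx":0,"ty":0,"tz":0.025,"ax":0,"ay":0,"az":0,"jaw":0.3},{"tx":0,"ty":0,"tz":0.03,"ax":0,"ay":0,"az":0,"jaw":0.3},{"tx":0,"ty":0,"tz":0.025,"ax":0,"ay":0,"az":0,"jaw":0.3},{"tx":0,"ty":0,"tz":0.015,"ax":0,"ay":0,"az":0,"jaw":0.3},{"tx":0,"ty":0,"tz":0.004,"ax":0,"ay":0,"az":0,"jaw":0},{"tx":0,"ty":0,"tz":0,"ax":0,"ay":0,"az":0,"jaw":-0.3},{"tx":0,"ty":0,"tz":0,"ax":0,"ay":0,"az":0,"jaw":-0.7},{"tx":0,"ty":0,"tz":0,"ax":0,"ay":0,"az":0,"jaw":-1},{"tx":0,"ty":0,"tz":0,"ax":0,"ay":0,"az":0,"jaw":-1}]' 25
python3 - <<'E'
from h import *
goal(H-.017*ez)
E
```

```text
time: 25.55
ee_pos: [0.5697, 0.2295, 0.1915]
tcp_rot: [145.1, -0.1, 80.0]
wrist_force: [-3.0, 0.7, 5.6]
opening: 0.0131
grasp_force: 24.7
t 25.55 q [ 32.2 -14.1 -19.7  57.2 -22.5 126.7] F [-3.   0.7  5.6] open 0.0131 grip 24.7 
pos [0.5697 0.2295 0.1915] turn [-0.1316  0.001  -0.126 ] shift(now) [ 0.0002 -0.0847  0.0021] shift(after turn) [ 0.0004 -0.0847  0.0019]
```

```bash
python3 -m handwheel '[{"tx":0,"ty":-0.006,"tz":0,"ax":0,"ay":0,"az":0,"jaw":-1},{"tx":0,"ty":-0.01,"tz":0,"ax":0,"ay":0,"az":0,"jaw":-1},{"tx":0,"ty":-0.01,"tz":0,"ax":0,"ay":0,"az":0,"jaw":-1},{"tx":0,"ty":-0.01,"tz":0,"ax":0,"ay":0,"az":0,"jaw":-1},{"tx":0,"ty":-0.01,"tz":0,"ax":0,"ay":0,"az":0,"jaw":-1},{"tx":0,"ty":-0.01,"tz":0,"ax":0,"ay":0,"az":0,"jaw":-1},{"tx":0,"ty":-0.01,"tz":0,"ax":0,"ay":0,"az":0,"jaw":-1},{"tx":0,"ty":-0.01,"tz":0,"ax":0,"ay":0,"az":0,"jaw":-1},{"tx":0,"ty":-0.004,"tz":0,"ax":0,"ay":0,"az":0,"jaw":-1},{"tx":0,"ty":-0.002,"tz":0,"ax":0,"ay":0,"az":0,"jaw":-1}]' 25
python3 - <<'E'
from h import *
goal(H-.017*ez)
E
```

```text
time: 26.8
ee_pos: [0.5032, 0.2415, 0.1442]
tcp_rot: [145.1, -0.1, 80.0]
wrist_force: [0.0, 1.3, 4.5]
opening: 0.0129
grasp_force: 24.8
t 26.8 q [ 38.2 -19.9 -29.   56.  -25.2 132.5] F [0.  1.3 4.5] open 0.0129 grip 24.8 
pos [0.5032 0.2415 0.1442] turn [-0.1387 -0.0175 -0.1253] shift(now) [ 0.     -0.0023  0.0019] shift(after turn) [ 0.     -0.0023  0.0019]
```

Nudge down until the end stop shows in the force.

```bash
python3 -m handwheel '[{"tx":0,"ty":-0.001,"tz":0,"ax":0,"ay":0,"az":0,"jaw":-1},{"tx":0,"ty":-0.001,"tz":0,"ax":0,"ay":0,"az":0,"jaw":-1},{"tx":0,"ty":-0.001,"tz":0,"ax":0,"ay":0,"az":0,"jaw":-1},{"tx":0,"ty":0,"tz":0,"ax":0,"ay":0,"az":0,"jaw":-1},{"tx":0,"ty":0,"tz":0,"ax":0,"ay":0,"az":0,"jaw":-1},{"tx":0,"ty":0,"tz":0,"ax":0,"ay":0,"az":0,"jaw":-1},{"tx":0,"ty":0,"tz":0,"ax":0,"ay":0,"az":0,"jaw":-1},{"tx":0,"ty":0,"tz":0,"ax":0,"ay":0,"az":0,"jaw":-1},{"tx":0,"ty":0,"tz":0,"ax":0,"ay":0,"az":0,"jaw":-1},{"tx":0,"ty":0,"tz":0,"ax":0,"ay":0,"az":0,"jaw":-1}]' 25
python3 - <<'E'
from h import *
goal(H-.017*ez)
E
```

```text
time: 28.05
ee_pos: [0.5023, 0.2417, 0.1437]
tcp_rot: [145.0, -0.1, 79.9]
wrist_force: [10.9, 1.3, 3.8]
opening: 0.0131
grasp_force: 24.5
t 28.05 q [ 38.3 -20.1 -29.2  55.8 -25.4 132.8] F [10.9  1.3  3.8] open 0.0131 grip 24.5 
pos [0.5023 0.2417 0.1437] turn [ 0.0428 -0.0028 -0.2419] shift(now) [-0.     -0.0013  0.002 ] shift(after turn) [-0.     -0.0013  0.002 ]
```

```bash
python3 -m handwheel '[{"tx":0,"ty":0,"tz":0,"ax":0,"ay":0,"az":0,"jaw":-0.5},{"tx":0,"ty":0,"tz":0,"ax":0,"ay":0,"az":0,"jaw":0},{"tx":0,"ty":0,"tz":0,"ax":0,"ay":0,"az":0,"jaw":0.3},{"tx":0,"ty":0,"tz":-0.02,"ax":0,"ay":0,"az":0,"jaw":0.3},{"tx":0,"ty":0,"tz":-0.03,"ax":0,"ay":0,"az":0,"jaw":0.3},{"tx":0,"ty":0,"tz":-0.04,"ax":0,"ay":0,"az":0,"jaw":0.3},{"tx":0.04,"ty":0.02,"tz":-0.02,"ax":0,"ay":0,"az":0,"jaw":0.3},{"tx":0.06,"ty":0.02,"tz":0,"ax":0,"ay":0,"az":0,"jaw":0.3},{"tx":0.06,"ty":0,"tz":0,"ax":0,"ay":0,"az":0,"jaw":0.3},{"tx":0,"ty":0,"tz":0,"ax":0,"ay":0,"az":0,"jaw":0.3}]' 25
python3 - <<'E'
from h import *
from workcell import optics
goal(H)
im=[optics.camera(n)["color"][:,:,::-1] for n in("scene","top")]
a=im[1][140:310,100:480];b=im[0][80:330,150:460]
f=lambda i,w:cv2.resize(np.ascontiguousarray(i),(w,w*i.shape[0]//i.shape[1]),interpolation=cv2.INTER_CUBIC)
a,b=f(a,430),f(b,430);o=np.vstack([a,b]);cv2.imwrite("pics/m6.png",f(o,430) );print(o.shape)
E
```

```text
time: 29.3
ee_pos: [0.4989, 0.4066, 0.2508]
tcp_rot: [145.4, 0.3, 80.1]
wrist_force: [-0.2, -0.7, -0.7]
opening: 0.0557
grasp_force: 0.0
t 29.3 q [ 52.1  -1.4  -0.6  73.  -30.2 147. ] F [-0.2 -0.7 -0.7] open 0.0557 grip 0.0 
pos [0.4989 0.4066 0.2508] turn [-0.3893  0.2115  0.1683] shift(now) [-0.1615 -0.0366  0.0917] shift(after turn) [-0.1619 -0.0367  0.0909]
(538, 430, 3)
```

View pics/m6.png

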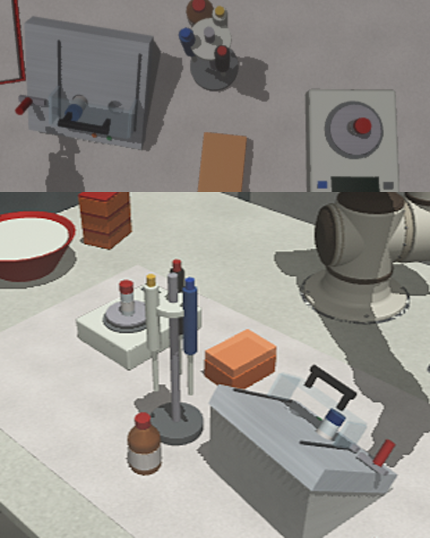

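```bash
python3 - <<'E'
from h import *
from workcell import optics,workorder
c=optics.camera("top");hs=cv2.cvtColor(c["color"],cv2.COLOR_RGB2HSV)[210:300,380:450]
k=((hs[...,0]<8)|(hs[...,0]>172))&(hs[...,1]>110)&(hs[...,2]>50)
y,x=np.nonzero(k);p=(x.mean()+380,y.mean()+210);q=plane("top",p,.142);d=np.hypot(*(q[:2]-[.4902,-.2519]));print(p,q,d)
if d<.015: print(workorder.job_done())
E
```

```text
(np.float64(420.17469879518075), np.float64(250.8975903614458)) [ 0.4929 -0.2519  0.142 ] 0.002699739485890135
the job is handed in; nothing more can be done
None
```

The job is handed in: the red-capped vial stands upright on the pan, about 3 mm off centre by the last camera check. The guard is pulled fully shut over the blue-capped vial, which is still in its well, the catch is left undone, and no other item on the bench appears moved in the last picture; the hand-in gave no verdict.

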